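# Pack the pistachio gift box

## Task

Pack the customer's pistachio selection: take the four green-topped pistachio sweets from the baking tray and set each one down gently, without dropping it, flat and lined up in the gold case of its own shape in the red gift box. The brown-topped walnut sweets are not part of the order: leave them where they lie on the tray.

Things in the scene. Friction and masses are not known exactly. Their poses are not given: they have to be found in the camera images.
- pistachio_finger: Pistachio finger: golden rolled pastry, bright green chopped nuts in a strip on top and at both ends; 72 mm long (x), 28 wide (y), 28 high. Rigid, about 55 g. Origin: centre of its flat underside, z up. Starts flat on the tray.
- pistachio_square: Pistachio square: layered pastry, bright green chopped nuts on top; 44 (x) x 44 (y) x 30 mm high. Rigid, about 55 g. Origin: centre of its flat underside, z up. Starts flat on the tray.
- pistachio_diamond: Pistachio diamond: lozenge of layered pastry, bright green chopped nuts on top; 74 mm between its sharp corners (along x), 48 between its blunt ones (along y), 30 high; its two pairs of parallel sides are 40 mm apart and run at +33 and -33 degrees to its x. Rigid, about 55 g. Origin: centre of its flat underside, z up. Starts flat on the tray.
- pistachio_round: Pistachio round: pale moulded shortbread, bright green chopped nuts on top; 46 mm across, side upright to 24 mm, domed top at 32 mm. Rigid, about 55 g. Origin: centre of its flat underside, z up. Starts flat on the tray.
- walnut_finger: Walnut finger, look-alike that does not belong: as the pistachio finger (72 x 28 x 28 mm), but dark brown nuts. Origin and axes alike. It and the other sweets lie at any yaw, centres at least 90 mm apart, on an aluminium tray 240 x 330 mm, fixed, floor 3 mm, rim 22 mm high; no sweet is nearer than 40 mm to the rim, from its centre.
- walnut_square: Walnut square, look-alike that does not belong: as the pistachio square (44 x 44 x 30 mm), but dark brown nuts on top. Origin and axes alike. Lies on the baking tray among the other sweets.
- finger_case: Gold oblong case, for the finger: inside 88 mm (x) by 44 mm (y). Stuck to the box floor. Floor 2 mm thick, upright rim 2 mm thick, its top 10 mm above the origin. Origin: centre of the underside. The box: wine red, open, fixed, 238 mm square, walls 3 mm thick and 42 mm high, floor 3 mm; left or right of the tray.
- square_case: Gold square case, for the square: inside 60 x 60 mm, sides along its x and y. Stuck to the box floor. Floor 2 mm thick, upright rim 2 mm thick, its top 10 mm above the origin. Origin: centre of the underside. The four cases stand two by two in the box, centres 114 mm apart and 59 mm from the box's inner walls, in any order.
- diamond_case: Gold lozenge case, for the diamond: inside 104 mm between the sharp corners (along x), 67 between the blunt ones (along y). Stuck to the box floor. Floor 2 mm thick, upright rim 2 mm thick, its top 10 mm above the origin. Origin: centre of the underside. All cases' axes are parallel to the box walls.
- round_case: Gold round case, for the round: 62 mm across inside. Stuck to the box floor. Floor 2 mm thick, upright rim 2 mm thick, its top 10 mm above the origin. Origin: centre of the underside.
Things that resemble listed ones, but are neither listed nor needed, are in the scene too. Leave any blue, pink or purple look-alike of the pistachio_finger alone.

How it is judged:
By the outcome, as a careful person would: the job done as asked, in the order asked, and still so for the second after the job is handed in, with the robot touching nothing.
It also fails if it takes over 109 s, if anything falls off the work surface, if the arm or the gripper's body presses on something with over 40 N, if the wrist force passes 120 N, or if a joint passes its speed limit or range.

## Robot

A 6-joint arm with a two-finger parallel gripper is mounted at the origin on the work surface. World frame = base frame: x ahead of the robot, y to its left, z up, the work surface at z = 0. Lengths are in m, angles in rad, forces in N, time in s.
With the tool pointing down it reaches from about 0.35 to 0.975 m from the base axis. Payload 4.9 kg.
Tool frame: the origin (TCP) lies at the very end of the fingers, on their centre line; the grasp point (between the pads) lies 19 mm behind it; z points along the fingers, y is the line along which they close (so a half turn about z gives the same grasp; the last joint's range is limited). The gripper opens to 85 mm and grips with 20 to 120 N. Pads are 22 mm wide; open, the fingers measure 114 mm over their backs; the gripper's body (76 mm by 85 mm) begins 54 mm behind the grasp point. The pads swing forward as they close: fully open they stand 13 mm farther back than shut.
Start: joints at [1.162, 0.053, 1.613, -0, 1.476, -0.119], TCP at [0.179, 0.599, 0.231] pointing down, gripper open.
Joint ranges: [-3.01, 3.01], [-1.01, 2.22], [0.06, 2.58], [-1.02, 4.17], [0.09, 2.62], [-3.14, 3.14]. Speed limits (rad/s): [2.57, 2.57, 3.14, 3.14, 3.14, 3.14].

## Interface

Orientations are given as a rotation vector (axis times angle).
In Python, from station import ctrl gives the robot as it stands.
- The arm moves only by the tool jog_arm, never from a script. Its argument "plan" is a list of rows, each a list of 7 numbers: the shift along the tool's x, y, z in units of 0.02 m (1.0 is 0.02 m), then the turn, a rotation vector about the tool's x, y, z in units of 45 degrees (1.0 is 45 degrees), then the opening, from -1 (shut) to 1 (fully open). A call has 1 to 8 rows; each row shifts and turns the commanded pose from where the row before left it, along the tool's axes as they then stand; what a row does not reach is not made up. A row lasts 1/10 s, in which the tool goes at most 50 mm and 8.59 degrees, less where a joint would pass 70% of its speed; a pose out of reach is approached as far as the arm can. A call with a number of a shift or a turn outside -1 to 1 is refused whole. A call with a gripper value outside its range is refused whole. The fingers move at their own pace and stop on an object; "grip_force" is the grip in N (left out, the last holds). Time passes only in rows, so rows that do not move let the fingers close. It gives the time, the measured TCP pose, the force, the opening and the grip force at its end, in the units of the state.
- ctrl.get_obs(): the state, without advancing time (a new reading comes with each control period).
- ctrl.get_image(name): name is "scene" or "top" or "wrist"; returns (picture, depth): 400x640x3 uint8, red, green, blue; 400x640 float32, m along the optical axis (not along the pixel's ray), 0 where there is no reading.
- ctrl.camera_info(name): a dict with "camera_matrix" (3x3 intrinsics, pixels), "rvec" (rotation vector, rad) and "tvec" (3), from world to camera coordinates, as OpenCV has them; the wrist camera has in their place "T_tool_cam" (4x4, takes a point from camera to tool coordinates, whose origin is the TCP and whose axes are the flange's). Camera axes: x right, y down, z forward; pixel columns grow to the right and rows downward; lengths in m; the calibration is good to about 2 mm. A picture is of the moment at which its call begins: read the wrist's pose just before it. camera_info takes no time and is no camera call.
- ctrl.finish_job(): hands the job in; it is judged then, once.
The state is a dict: "t": time; "q": joint angles; "dq": joint speeds; "effort": joint torques, N m; "tool_pos": TCP position; "tool_rot": TCP orientation; "contact_force": force on the tool from outside, world axes, zero at the start; "wrist_torque": the same for the moment, N m; "opening": finger opening in m; "grip_force": force on a finger pad.
Only numpy, scipy, OpenCV 4.12 (cv2) and the standard library are available. Lean on these libraries where they do the work, as an engineer would, in place of code of your own. Each camera call takes 0.05 s, during which the arm holds its last target. There are 200 camera calls.

## Working session

There is one attempt and no reset: what is moved stays moved. The work goes in short steps, Python scripts to look and compute and a tool call to move; the robot and the scene stay as the last step left them, time stands still between calls to the robot, and variables do not carry over. Pictures are saved under pics/ and viewed, at most 15 in all, crops included, and the job is handed in when it is done.

Besides the shell and the picture viewer there is one more tool, called after "Call:" as name(argument=value, ...) on one line, values as JSON. jog_arm: Moves the arm, as the interface text tells. Shifts and turns lie within -1 to 1; 1 stands for 0.02 m of shift or 45 degrees of turn. Its arguments: {"type":"object","properties":{"plan":{"type":"array"},"grip_force":{"type":"number"}},"required":["plan"]}

```bash
ls; mkdir -p pics; python3 - <<'E'
from station import ctrl
import cv2,numpy as np
o=ctrl.get_obs();print(o)
for n in("top","scene"):
    im,d=ctrl.get_image(n);cv2.imwrite(f"pics/{n}0.png",im[...,::-1]);np.savez(f"pics/{n}0.npz",im=im,d=d)
    i=ctrl.camera_info(n);print(n,i)
print(ctrl.camera_info("wrist"))
E
```

```text
pics
{'t': 0.0, 'q': array([ 1.16201175e+00,  5.33394940e-02,  1.61434329e+00, -5.18636338e-06,
        1.47597447e+00, -1.18962156e-01]), 'dq': array([ 0.00019462, -0.00064668,  0.00037016,  0.00062594,  0.00014361,
        0.00040744]), 'effort': array([-1.05010939e-03, -3.93689525e+01, -3.70175421e+01, -1.67753615e-04,
        7.08385240e-03, -1.28829726e-05]), 'tool_pos': array([0.17833701, 0.59835173, 0.23004433]), 'tool_rot': array([-0.4535823 , -3.10813543,  0.0031324 ]), 'contact_force': array([-0.1762804 ,  0.27594516,  0.58549621]), 'wrist_torque': array([ 0.02674516, -0.01056505,  0.01126408]), 'grip_force': 0.0, 'opening': 0.08544020405717585}
top {'camera_matrix': array([[483.84928771,   0.        , 320.957581  ],
       [  0.        , 483.84928771, 195.44126129],
       [  0.        ,   0.        ,   1.        ]]), 'rvec': array([ 2.17395304, -2.16408696,  0.09699782]), 'tvec': array([0.00328659, 0.43970813, 1.07022665])}
scene {'camera_matrix': array([[459.04937896,   0.        , 321.71444416],
       [  0.        , 459.04937896, 203.75748723],
       [  0.        ,   0.        ,   1.        ]]), 'rvec': array([ 2.06057126,  1.34265508, -0.53322239]), 'tvec': array([-0.15965929, -0.28146236,  1.43684436])}
{'camera_matrix': array([[323.74264511,   0.        , 322.89968783],
       [  0.        , 323.74264511, 200.64568806],
       [  0.        ,   0.        ,   1.        ]]), 'T_tool_cam': array([[-4.02034639e-04, -9.56861245e-01, -2.90545000e-01,
         7.47170685e-02],
       [ 9.99999800e-01, -2.43010531e-04, -5.83411176e-04,
        -2.07748653e-04],
       [ 4.87638049e-04, -2.90545176e-01,  9.56861151e-01,
        -1.42759160e-01],
       [ 0.00000000e+00,  0.00000000e+00,  0.00000000e+00,
         1.00000000e+00]])}
```

View pics/top0.png

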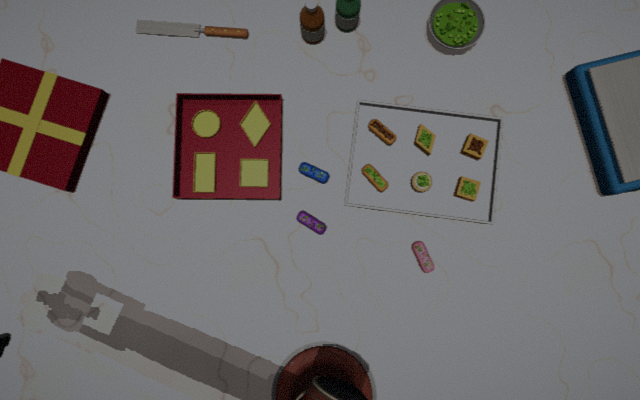

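Top view: the box is around (228,146). Its cases are round (206,124), diamond (256,124), finger (204,173) and square (254,173). The pistachio sweets on the tray are diamond (426,138), finger (375,178), round (422,182) and square (467,188). Walnuts are at (381,131) and (475,146).

```bash
cat > h.py <<'E'
import numpy as np,cv2
from scipy.spatial.transform import Rotation as R
from station import ctrl
def ray(info,px,z,T=None):
    """pixels -> world points on plane z; T = tool pose (pos, rotvec) for the wrist camera"""
    px=np.asarray(px,float).reshape(-1,2)
    d=np.c_[px,np.ones(len(px))]@np.linalg.inv(info["camera_matrix"]).T
    if T is None:
        M=R.from_rotvec(info["rvec"]).as_matrix();c=-M.T@info["tvec"];d=d@M
    else:
        W=R.from_rotvec(T[1]).as_matrix();C=info["T_tool_cam"];c=T[0]+W@C[:3,3];d=d@(W@C[:3,:3]).T
    return c+d*((z-c[2])/d[:,2])[:,None]
def rect(P):
    (c,s,a)=cv2.minAreaRect((P[:,:2]*1000).astype(np.float32))
    if s[0]<s[1]: s=s[::-1];a+=90
    return np.array(c)/1000,np.round(s,1),(a+90)%180-90   # centre m, long/short mm, angle of the long side
def yaw():  # heading of tool x in world, deg
    o=ctrl.get_obs();x=R.from_rotvec(o["tool_rot"]).as_matrix()[:,0];return np.degrees(np.arctan2(x[1],x[0]))
def go(x,y,z,closing=None):
    """closing: wanted world heading (deg, mod 180) of tool y. Prints turn and shifts (after the turn) in plan units"""
    o=ctrl.get_obs();p=o["tool_pos"];M=R.from_rotvec(o["tool_rot"]).as_matrix()
    h=np.degrees(np.arctan2(M[1,1],M[0,1]));
    t=0 if closing is None else (closing-h+90)%180-90    # world turn; tool z is down, so the tool turn is -t
    hn=np.radians(h+t);ty=np.array([np.cos(hn),np.sin(hn)]);tx=np.array([-ty[1],ty[0]])  # x = y cross z(down)
    tx=-np.cross([0,0,-1],[*ty,0])[:2]*-1 if False else np.cross([*ty,0],[0,0,-1])[:2]
    d=np.array([x,y])-p[:2]
    print("turn z %.2f (%.1f deg) q6 %.2f | x %.2f y %.2f z %.2f | t %.1f tilt %.2f"%(-t/45,-t,o["q"][5],d@tx/.02,d@ty/.02,(p[2]-z)/.02,o["t"],np.degrees(np.arccos(-M[2,2]))))
E
sed -i '/if False/s/.*/    tx=np.cross([*ty,0],[0,0,-1])[:2]/; s/;tx=np.array(\[-ty\[1\],ty\[0\]\])  #.*//' h.py
python3 - <<'E'
from h import *
im=np.load("pics/top0.npz")["im"];hsv=cv2.cvtColor(im,cv2.COLOR_RGB2HSV);I=ctrl.camera_info("top")
def blobs(m,box,z,amin):
    u0,v0,u1,v1=box;k=np.zeros_like(m);k[v0:v1,u0:u1]=m[v0:v1,u0:u1]
    for c in cv2.findContours(k,cv2.RETR_EXTERNAL,cv2.CHAIN_APPROX_NONE)[0]:
        if cv2.contourArea(c)>amin:
            c=c[:,0];print(c.mean(0).round(),*rect(ray(I,c,z)))
print("sweets");blobs(cv2.inRange(hsv,(5,70,60),(70,255,255)),(350,105,500,220),.025,60)
print("cases");blobs(cv2.inRange(hsv,(18,60,80),(40,255,255)),(170,90,290,205),.012,100)
print("box");blobs(cv2.inRange(hsv,(165,90,40),(180,255,255)),(160,80,300,215),.04,1000)
E
```

```text
sweets
[466. 188.] [ 0.45659882 -0.32213855] [48.9 48. ] 72.81602478027344
[421. 182.] [ 0.47130783 -0.21922424] [45.2 42.7] -45.13241958618164
[375. 177.] [ 0.4807157  -0.11512243] [70.2 28.1] 41.99529266357422
[475. 146.] [ 0.55459839 -0.34180194] [47.3 46.3] 66.4054946899414
[425. 138.] [ 0.57055701 -0.23049973] [59.1 41.6] 50.67915725708008
[382. 131.] [ 0.58633368 -0.1320688 ] [71.2 28.4] 49.56856155395508
cases
[254. 172.] [0.49270905 0.1588206 ] [64.  62.3] -89.78524376451969
[204. 172.] [0.49246918 0.27347031] [90.3 49. ] -0.34613037109375
[205. 123.] [0.60773932 0.27308075] [62.5 61.6] -88.56249058246613
[255. 124.] [0.60581769 0.15951019] [86.5 59.5] -33.559818267822266
box
[228. 132.] [0.55029639 0.21576126] [239.  238.8] -0.04660797119140625
```

```bash
python3 - <<'E'
from h import *
print(yaw());go(.4807,-.1151,.15,132)
E
```

```text
163.39643954826914
turn z -1.30 (-58.6 deg) q6 -0.12 | x 12.64 y -36.63 z 4.01 | t 0.1 tilt 0.11
```

Call:
jog_arm(plan=[[0,0,0.5,0,0,-0.163,1],[0,0,0.5,0,0,-0.163,1],[0,0,0.5,0,0,-0.163,1],[0,0,0.5,0,0,-0.163,1],[0,0,0.5,0,0,-0.163,1],[0,0,0.5,0,0,-0.163,1],[0,0,0.5,0,0,-0.163,1],[0,0,0.5,0,0,-0.163,1]], grip_force=30)

```text
t: 0.9
tool_pos: [0.1784, 0.5985, 0.1502]
tool_rot: [1.135, -2.928, 0.001]
contact_force: [-0.9, 0.2, -0.4]
opening: 0.0854
grip_force: 0.0
```

Call:
jog_arm(plan=[[0.34,-1,0,0,0,0,1],[0.34,-1,0,0,0,0,1],[0.34,-1,0,0,0,0,1],[0.34,-1,0,0,0,0,1],[0.34,-1,0,0,0,0,1],[0.34,-1,0,0,0,0,1],[0.34,-1,0,0,0,0,1],[0.34,-1,0,0,0,0,1]])

```text
t: 1.7
tool_pos: [0.2454, 0.4426, 0.1508]
tool_rot: [1.128, -2.931, 0.001]
contact_force: [0.5, -1.1, 0.5]
opening: 0.0853
grip_force: 0.0
```

Call:
jog_arm(plan=[[0.34,-1,0,0,0,0,1],[0.34,-1,0,0,0,0,1],[0.34,-1,0,0,0,0,1],[0.34,-1,0,0,0,0,1],[0.34,-1,0,0,0,0,1],[0.34,-1,0,0,0,0,1],[0.34,-1,0,0,0,0,1],[0.34,-1,0,0,0,0,1]])

```text
t: 2.5
tool_pos: [0.3122, 0.2875, 0.1508]
tool_rot: [1.128, -2.931, 0.0]
contact_force: [0.4, -0.2, -0.1]
opening: 0.0854
grip_force: 0.0
```

Call:
jog_arm(plan=[[0.34,-1,0,0,0,0,1],[0.34,-1,0,0,0,0,1],[0.34,-1,0,0,0,0,1],[0.34,-1,0,0,0,0,1],[0.34,-1,0,0,0,0,1],[0.34,-1,0,0,0,0,1],[0.34,-1,0,0,0,0,1],[0.34,-1,0,0,0,0,1]])

```text
t: 3.3
tool_pos: [0.379, 0.1324, 0.1509]
tool_rot: [1.128, -2.932, -0.0]
contact_force: [0.4, 0.1, -0.4]
opening: 0.0852
grip_force: 0.0
```

Call:
jog_arm(plan=[[0.34,-1,0,0,0,0,1],[0.34,-1,0,0,0,0,1],[0.34,-1,0,0,0,0,1],[0.34,-1,0,0,0,0,1],[0.34,-1,0,0,0,0,1],[0.34,-1,0,0,0,0,1],[0.34,-1,0,0,0,0,1],[0.34,-1,0,0,0,0,1]])

```text
t: 4.1
tool_pos: [0.4458, -0.0227, 0.1508]
tool_rot: [1.127, -2.932, -0.001]
contact_force: [-0.2, 0.8, 0.7]
opening: 0.0853
grip_force: 0.0
```

Call:
jog_arm(plan=[[0.34,-1,0,0,0,0,0.6],[0.34,-1,0,0,0,0,0.6],[0.34,-1,0,0,0,0,0.6],[0.34,-1,0,0,0,0,0.6],[0.34,-0.63,0,0,0,0,0.6],[0,0,0,0,0,0,0.6]])

```text
t: 4.7
tool_pos: [0.4827, -0.1146, 0.151]
tool_rot: [1.125, -2.933, -0.001]
contact_force: [-0.7, -0.0, 0.7]
opening: 0.0682
grip_force: 0.0
```

```bash
cat >> h.py <<'E'
def look(name,z=.028,amin=400):
    o=ctrl.get_obs();im,_=ctrl.get_image("wrist");cv2.imwrite(f"pics/{name}.png",im[...,::-1])
    hsv=cv2.cvtColor(im,cv2.COLOR_RGB2HSV);m=cv2.inRange(hsv,(5,70,60),(70,255,255));I=ctrl.camera_info("wrist")
    m=cv2.morphologyEx(m,cv2.MORPH_CLOSE,np.ones((5,5)))
    for c in cv2.findContours(m,cv2.RETR_EXTERNAL,cv2.CHAIN_APPROX_NONE)[0]:
        if cv2.contourArea(c)>amin:
            c=c[:,0];ce,s,a=rect(ray(I,c,z,(o["tool_pos"],o["tool_rot"])));print(c.mean(0).round(),ce.round(4),s,round(a,1))
E
python3 -c "
from h import *
look('w1')"
```

```text
[230. 242.] [ 0.5707 -0.146 ] [36.3 29.9] 49.5
[324. 190.] [ 0.4811 -0.1146] [72.3 27. ] 41.7
[157. 179.] [ 0.567  -0.2267] [73.5 41. ] -15.7
[234.  99.] [ 0.472  -0.2168] [47.6 44.3] -62.1
[48. 71.] [ 0.5513 -0.3363] [62.5 53.8] -23.9
[145.  10.] [ 0.4687 -0.3001] [58.3 22.2] -48.1
```

View pics/w1.png

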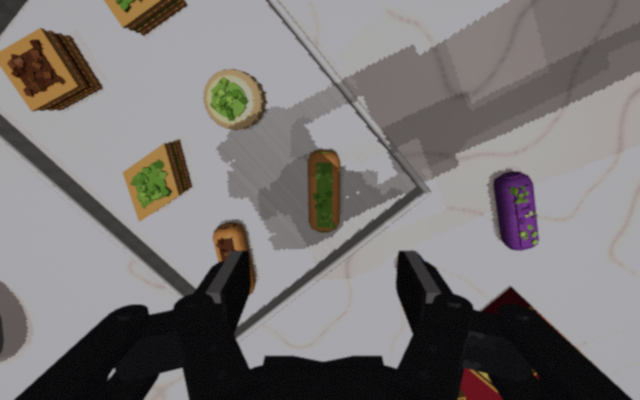

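The wrist view confirms the pistachio finger at (324,190), lying between the gripper jaws. The walnut finger at (230,245) stays clear.

```bash
python3 - <<'E'
from h import *
go(.481,-.1147,.013,131.8)
E
```

```text
turn z 0.00 (0.2 deg) q6 -2.69 | x 0.09 y 0.01 z 6.90 | t 4.8 tilt 0.06
```

Call:
jog_arm(plan=[[0.09,0,1,0,0,0,0.3],[0,0,1,0,0,0,0.3],[0,0,1,0,0,0,0.3],[0,0,1,0,0,0,0.3],[0,0,1,0,0,0,0.3],[0,0,1,0,0,0,0.3],[0,0,0.6,0,0,0,0.3],[0,0,0.3,0,0,0,0.3]])

```text
t: 5.55
tool_pos: [0.4804, -0.1137, 0.012]
tool_rot: [1.128, -2.93, -0.003]
contact_force: [-0.1, 0.3, -0.7]
opening: 0.0556
grip_force: 0.0
```

Call:
jog_arm(plan=[[0,0,0,0,0,0,-0.4],[0,0,0,0,0,0,-0.6],[0,0,0,0,0,0,-0.8],[0,0,0,0,0,0,-1],[0,0,0,0,0,0,-1],[0,0,0,0,0,0,-1]])

```text
t: 6.15
tool_pos: [0.4821, -0.1149, 0.0142]
tool_rot: [-1.127, 2.931, -0.001]
contact_force: [-1.0, 0.1, 4.6]
opening: 0.0273
grip_force: 31.0
```

Call:
jog_arm(plan=[[0,0,-0.3,0,0,0,-1],[0,0,-0.7,0,0,0.155,-1],[0,0,-0.8,0,0,0.155,-1],[0,0,-0.8,0,0,0.155,-1],[0,0,-0.8,0,0,0.155,-1],[0,0,-0.8,0,0,0.155,-1],[0,0,-0.8,0,0,0.155,-1],[0,0,0,0,0,0,-1]])

```text
t: 6.95
tool_pos: [0.4829, -0.1153, 0.1158]
tool_rot: [-0.007, 3.137, -0.003]
contact_force: [1.0, 0.7, -1.3]
opening: 0.0272
grip_force: 30.5
```

Call:
jog_arm(plan=[[0,0.5,0,0,0,0,-1],[0,1,0,0,0,0,-1],[0,1,0,0,0,0,-1],[0,1,0,0,0,0,-1],[0,1,0,0,0,0,-1],[0,1,0,0,0,0,-1],[0,1,0,0,0,0,-1],[0,1,0,0,0,0,-1]])

```text
t: 7.75
tool_pos: [0.4794, 0.0369, 0.1115]
tool_rot: [0.01, -3.139, -0.001]
contact_force: [0.8, 0.5, -0.1]
opening: 0.0273
grip_force: 30.5
```

Call:
jog_arm(plan=[[-0.1,1,0,0,0,0,-1],[-0.1,1,0,0,0,0,-1],[-0.1,1,0,0,0,0,-1],[-0.1,1,0,0,0,0,-1],[-0.1,1,0,0,0,0,-1],[-0.07,1,0,0,0,0,-1],[0,1,0,0,0,0,-1],[0,1,0,0,0,0,-1]])

```text
t: 8.55
tool_pos: [0.49, 0.1965, 0.1114]
tool_rot: [0.01, -3.138, 0.001]
contact_force: [0.2, -0.5, -0.6]
opening: 0.0271
grip_force: 30.5
```

Call:
jog_arm(plan=[[0,1,0,0,0,0,-1],[0,1,0,0,0,0,-1],[0,1,0,0,0,0,-1],[0,0.6,0,0,0,0,-1],[0,0.28,0,0,0,0,-1],[0,0,0,0,0,0,-1]])

```text
t: 9.15
tool_pos: [0.4907, 0.2733, 0.1126]
tool_rot: [0.009, -3.14, 0.001]
contact_force: [0.2, -1.3, -0.1]
opening: 0.0276
grip_force: 30.5
```

```bash
python3 - <<'E'
from h import *
look('w2',.013);go(.4933,.2728,.0155,90)
E
```

```text
[189. 291.] [0.5692 0.1537] [47.9 25.6] -64.4
[183. 203.] [0.4936 0.1632] [68.4 66.8] -90.0
[325. 248.] [0.5446 0.2719] [195.8  66.6] 2.8
[240. 127.] [0.4335 0.2125] [258.5   2. ] 89.8
turn z 0.01 (0.3 deg) q6 -1.20 | x -0.12 y 0.00 z 4.86 | t 9.2 tilt 0.07
```

View pics/w2.png

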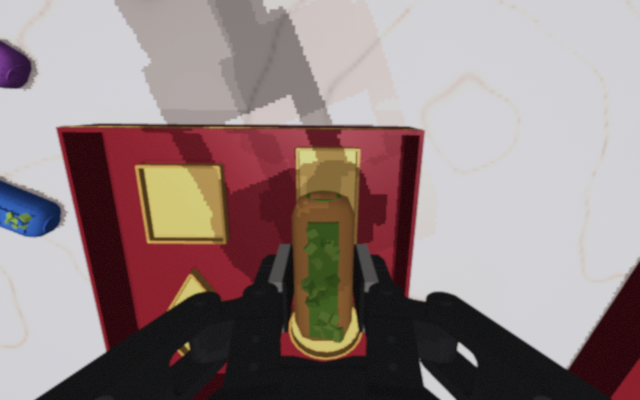

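```bash
python3 - <<'E'
from h import *
o=ctrl.get_obs();I=ctrl.camera_info("wrist");T=(o["tool_pos"],o["tool_rot"])
print(ray(I,[(296,148),(361,150),(136,165),(221,165),(227,241),(147,243)],.013,T).round(4))
print(ray(I,[(60,128),(422,131)],.042,T).round(4))
print(ray(I,[(293,205),(354,205)],.12,T).round(4))
E
```

```text
[[0.4487 0.2523 0.013 ]
 [0.45   0.3009 0.013 ]
 [0.4621 0.1307 0.013 ]
 [0.4618 0.1952 0.013 ]
 [0.5243 0.1947 0.013 ]
 [0.5264 0.1292 0.013 ]]
[[0.4327 0.1025 0.042 ]
 [0.4335 0.3365 0.042 ]]
[[0.4594 0.2595 0.12  ]
 [0.4592 0.2863 0.12  ]]
```

The sweet is held straight (around 323,260). The case edges at (296..361,149) show the case about 3 mm further to +y than the top view said, so I correct for that and descend.

Call:
jog_arm(plan=[[-0.2,0.12,0.5,0,0,0.01,-1],[0,0,1,0,0,0,-1],[0,0,1,0,0,0,-1],[0,0,1,0,0,0,-1],[0,0,0.6,0,0,0,-1],[0,0,0.4,0,0,0,-1],[0,0,0.25,0,0,0,-1],[0,0,0,0,0,0,-1]])

```text
t: 10.0
tool_pos: [0.4953, 0.2752, 0.018]
tool_rot: [-0.006, -3.141, 0.0]
contact_force: [-0.6, 0.1, -0.3]
opening: 0.0272
grip_force: 30.5
```

```bash
python3 - <<'E'
from h import *
look('w3',.013);go(.4945,.2755,.0155,90);print(ctrl.get_obs()["tool_pos"],ctrl.get_obs()["contact_force"])
E
```

```text
[101. 248.] [0.493  0.1645] [70.1 67.7] 89.7
[325. 248.] [0.497  0.2762] [100.4  49.1] -0.2
[246. 134.] [0.434  0.2408] [221.4   1.8] 89.7
turn z -0.01 (-0.2 deg) q6 -1.19 | x 0.06 y 0.00 z 0.16 | t 10.1 tilt 0.03
[0.4956745  0.27545381 0.01865195] [ 0.25616195 -0.06234384 -0.31023565]
```

View pics/w3.png

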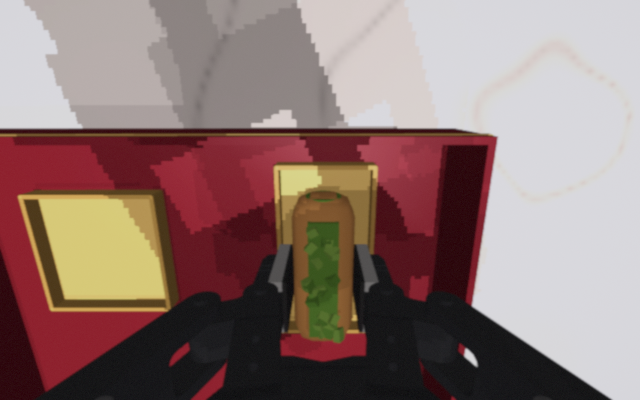

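The finger is centred in its case (case columns 275–377, sweet 294–353). I lower it the last few millimetres.

Call:
jog_arm(plan=[[0.05,0,0.06,0,0,0,-1],[0,0,0.04,0,0,0,-1],[0,0,0,0,0,0,-1]])

```text
t: 10.35
tool_pos: [0.4945, 0.2755, 0.0167]
tool_rot: [0.006, 3.141, 0.0]
contact_force: [0.6, 0.4, -1.0]
opening: 0.027
grip_force: 30.5
```

Call:
jog_arm(plan=[[0,0,0.04,0,0,0,-1],[0,0,0,0,0,0,-1]])

```text
t: 10.55
tool_pos: [0.4946, 0.2756, 0.0162]
tool_rot: [0.006, 3.141, 0.0]
contact_force: [-1.6, 0.1, 3.8]
opening: 0.0274
grip_force: 31.0
```

Call:
jog_arm(plan=[[0,0,0.015,0,0,0,-1],[0,0,0,0,0,0,-0.3],[0,0,0,0,0,0,-0.15],[0,0,0,0,0,0,-0.05],[0,0,0,0,0,0,0],[0,0,0,0,0,0,0]])

```text
t: 11.15
tool_pos: [0.4942, 0.2753, 0.015]
tool_rot: [-0.006, -3.141, 0.0]
contact_force: [0.0, 0.4, -0.0]
opening: 0.0427
grip_force: 0.0
```

Call:
jog_arm(plan=[[0,0,-0.3,0,0,0,0],[0,0,-0.7,0,0,0,0],[0,0,-1,0,0,0,0.4],[0,0,-1,0,0,0,0.4],[0,0,-1,0,0,0,0.5],[0,0,-1,0,0,0,0.5],[0,0,-1,0,0,0,0.5],[0,0,0,0,0,0,0.5]])

```text
t: 11.95
tool_pos: [0.4968, 0.2765, 0.1403]
tool_rot: [0.006, 3.134, 0.005]
contact_force: [0.2, 0.3, 0.8]
opening: 0.0642
grip_force: 0.0
```

```bash
python3 - <<'E'
from h import *
look('w4',.02);go(.472,-.217,.15,90);go(.472,-.217,.15)
E
```

```text
[322. 300.] [0.6013 0.2759] [68.6 65.2] -0.4
[191. 281.] [0.5819 0.156 ] [73.5 22.8] -33.4
[191. 187.] [0.4915 0.1661] [66.6 64.2] 89.7
[322. 185.] [0.4927 0.2762] [91.2 48.5] -0.1
turn z -0.00 (-0.2 deg) q6 -1.19 | x 1.19 y -24.65 z -0.60 | t 12.0 tilt 0.29
turn z 0.00 (0.0 deg) q6 -1.19 | x 1.09 y -24.65 z -0.60 | t 12.0 tilt 0.29
```

View pics/w4.png

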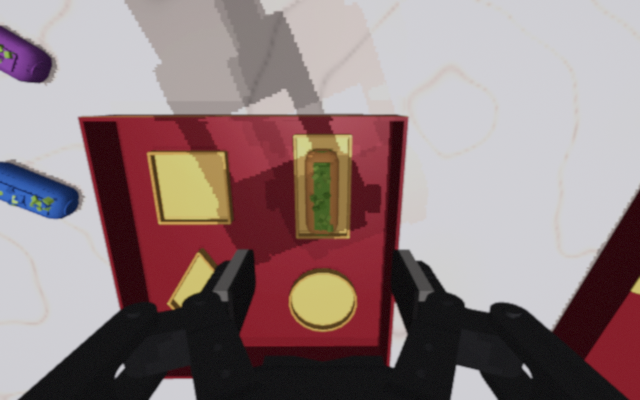

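Pistachio finger sits flat and straight in its case (322,190). Next I go for the square.

Call:
jog_arm(plan=[[0,-1,-0.5,0,0,0,0.6],[0,-1,0,0,0,0,0.6],[0,-1,0,0,0,0,0.6],[0,-1,0,0,0,0,0.6],[0,-1,0,0,0,0,0.6],[0,-1,0,0,0,0,0.6],[0,-1,0,0,0,0,0.6],[0,-1,0,0,0,0,0.6]])

```text
t: 12.8
tool_pos: [0.4928, 0.1145, 0.1439]
tool_rot: [-0.006, -3.14, 0.0]
contact_force: [0.0, 0.2, -0.1]
opening: 0.0683
grip_force: 0.0
```

Call:
jog_arm(plan=[[0,-1,0,0,0,0,0.6],[0,-1,0,0,0,0,0.6],[0,-1,0,0,0,0,0.6],[0,-1,0,0,0,0,0.6],[0,-1,0,0,0,0,0.6],[0,-1,0,0,0,0,0.6],[0,-1,0,0,0,0,0.6],[0,-1,0,0,0,0,0.6]])

```text
t: 13.6
tool_pos: [0.4921, -0.0452, 0.1439]
tool_rot: [-0.006, -3.14, -0.001]
contact_force: [-0.1, -0.3, -0.4]
opening: 0.0684
grip_force: 0.0
```

Call:
jog_arm(plan=[[0.2,-1,0,0,0,0,0.6],[0.2,-1,0,0,0,0,0.6],[0.2,-1,0,0,0,0,0.6],[0.2,-1,0,0,0,0,0.6],[0.2,-1,0,0,0,0,0.6],[0.2,-1,0,0,0,0,0.6],[0.2,-1,0,0,0,0,0.6],[0.2,-1,0,0,0,0,0.6]])

```text
t: 14.4
tool_pos: [0.4595, -0.2048, 0.1439]
tool_rot: [-0.006, -3.14, -0.002]
contact_force: [0.3, -0.3, -0.2]
opening: 0.0683
grip_force: 0.0
```

Call:
jog_arm(plan=[[0.2,-1,0,0,0,0,0.6],[0.2,-1,0,0,0,0,0.6],[0,-1,0,0,0,0,0.6],[0,-1,0,0,0,0,0.6],[0,-1,0,0,0,0,0.6],[0,-0.8,0,0,0,0,0.6],[0,0,0,0,0,0,0.6]])

```text
t: 15.1
tool_pos: [0.4519, -0.3222, 0.1451]
tool_rot: [-0.009, -3.141, 0.0]
contact_force: [0.6, 0.7, -0.6]
opening: 0.0687
grip_force: 0.0
```

```bash
python3 - <<'E'
from h import *
look('w5',.03);print(ctrl.get_obs()["tool_pos"])
E
```

```text
[305. 298.] [ 0.5486 -0.3385] [59.7 47.1] -23.4
[439. 215.] [ 0.4689 -0.2236] [52.9 43.7] 46.9
[324. 201.] [ 0.4559 -0.3206] [50.3 45.2] -17.7
[ 0.45190599 -0.32112634  0.14498456]
```

View pics/w5.png

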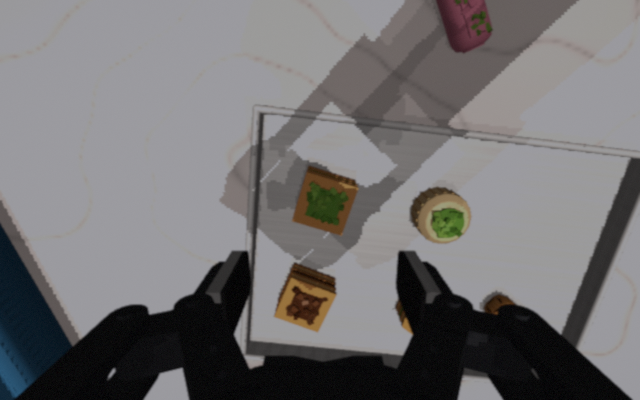

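Square at (325,203), turned 18°; the walnut square sits at (305,300), clear of it. Round at (441,216).

```bash
python3 - <<'E'
from h import *
go(.4585,-.3213,.0115,72.3)
E
```

```text
turn z 0.39 (17.4 deg) q6 -2.32 | x -0.32 y 0.09 z 6.67 | t 15.2 tilt 0.04
```

Call:
jog_arm(plan=[[0,0,0.6,0,0,0.13,0.4],[0,0,0.6,0,0,0.13,0.4],[0,0,0.6,0,0,0.13,0.4],[-0.32,0.09,0.9,0,0,0,0.4],[0,0,1,0,0,0,0.4],[0,0,1,0,0,0,0.4],[0,0,1,0,0,0,0.4],[0,0,0.97,0,0,0,0.4]])

```text
t: 15.95
tool_pos: [0.4587, -0.3197, 0.011]
tool_rot: [-0.484, -3.104, -0.001]
contact_force: [-0.7, 0.3, 0.8]
opening: 0.0596
grip_force: 0.0
```

Call:
jog_arm(plan=[[0,0,0,0,0,0,0.2],[0,0,0,0,0,0,0.1],[0,0,0,0,0,0,0],[0,0,0,0,0,0,-0.2],[0,0,0,0,0,0,-0.5],[0,0,0,0,0,0,-0.5]])

```text
t: 16.55
tool_pos: [0.459, -0.321, 0.0126]
tool_rot: [0.485, 3.103, -0.001]
contact_force: [0.4, -0.1, 1.5]
opening: 0.0433
grip_force: 31.0
```

Call:
jog_arm(plan=[[0,0,-0.3,0,0,0,-0.5],[0,0,-0.7,0,0,0,-0.5],[0,0,-1,0,0,-0.13,-0.5],[0,0,-1,0,0,-0.13,-0.5],[0,0,-1,0,0,-0.13,-0.5],[0,0,-1,0,0,0,-0.5],[0,0.15,0,0,0,0,-0.5],[0,0.5,0,0,0,0,-0.5]])

```text
t: 17.35
tool_pos: [0.4589, -0.3081, 0.1127]
tool_rot: [0.008, 3.14, -0.002]
contact_force: [-0.7, 1.6, -1.5]
opening: 0.0436
grip_force: 30.8
```

Call:
jog_arm(plan=[[0,1,0,0,0,0,-0.5],[0,1,0,0,0,0,-0.5],[0,1,0,0,0,0,-0.5],[0,1,0,0,0,0,-0.5],[0,1,0,0,0,0,-0.5],[0,1,0,0,0,0,-0.5],[0,1,0,0,0,0,-0.5],[0,1,0,0,0,0,-0.5]])

```text
t: 18.15
tool_pos: [0.4581, -0.1449, 0.1105]
tool_rot: [-0.004, -3.14, -0.002]
contact_force: [1.0, 0.1, -0.7]
opening: 0.0438
grip_force: 30.8
```

Call:
jog_arm(plan=[[-0.22,1,0,0,0,0,-0.5],[-0.22,1,0,0,0,0,-0.5],[-0.22,1,0,0,0,0,-0.5],[-0.22,1,0,0,0,0,-0.5],[-0.22,1,0,0,0,0,-0.5],[-0.22,1,0,0,0,0,-0.5],[-0.22,1,0,0,0,0,-0.5],[-0.22,1,0,0,0,0,-0.5]])

```text
t: 18.95
tool_pos: [0.4935, 0.0146, 0.1105]
tool_rot: [-0.004, -3.139, -0.001]
contact_force: [-0.2, -0.5, -0.6]
opening: 0.043
grip_force: 30.8
```

Call:
jog_arm(plan=[[0,1,0,0,0,0,-0.5],[0,1,0,0,0,0,-0.5],[0,1,0,0,0,0,-0.5],[0,1,0,0,0,0,-0.5],[0,1,0,0,0,0,-0.5],[0,1,0,0,0,0,-0.5],[0,1,0,0,0,0,-0.5],[0,0.5,0,0,0,0,-0.5]])

```text
t: 19.75
tool_pos: [0.4937, 0.1644, 0.1106]
tool_rot: [-0.002, -3.139, -0.0]
contact_force: [-0.5, 1.2, -0.6]
opening: 0.0435
grip_force: 30.8
```

Call:
jog_arm(plan=[[0,0,0.5,0,0,0,-0.5],[0,0,1,0,0,0,-0.5],[0,0,0.5,0,0,0,-0.5],[0,0,0,0,0,0,-0.5]])

```text
t: 20.15
tool_pos: [0.4934, 0.1614, 0.069]
tool_rot: [-0.007, -3.136, 0.002]
contact_force: [-0.5, 0.2, -1.1]
opening: 0.0435
grip_force: 30.8
```

```bash
python3 - <<'E'
from h import *
look('w6',.013);go(.4945,.162,.0155,90);print(ctrl.get_obs()["tool_pos"])
E
```

```text
[449. 381.] [0.6248 0.2566] [51.4 16.2] 35.7
[324. 267.] [0.5328 0.1609] [145.7  72.7] -0.0
[497. 216.] [0.4943 0.2744] [93.7 53.5] -0.2
[423. 128.] [0.4337 0.2215] [259.8   1.8] 89.7
turn z -0.01 (-0.3 deg) q6 -1.39 | x 0.00 y 0.02 z 2.74 | t 20.2 tilt 0.17
[0.49451158 0.16154502 0.07035762]
```

View pics/w6.png

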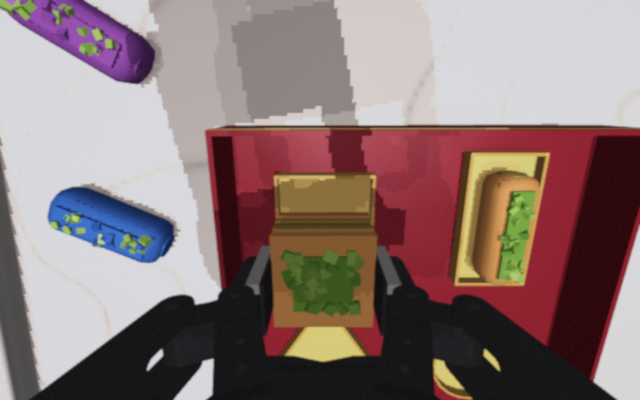

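Square held straight over its case (case edge cols 275–376, sweet 270–377); the finger sits well at (505,225). I descend.

Call:
jog_arm(plan=[[0,0.02,0.8,0,0,0,-0.5],[0,0,0.8,0,0,0,-0.5],[0,0,0.6,0,0,0,-0.5],[0,0,0.4,0,0,0,-0.5],[0,0,0,0,0,0,-0.5]])

```text
t: 20.7
tool_pos: [0.4949, 0.1623, 0.0188]
tool_rot: [-0.007, -3.14, 0.001]
contact_force: [-0.1, 0.8, -0.3]
opening: 0.0429
grip_force: 30.8
```

Call:
jog_arm(plan=[[0,0,0.05,0,0,0,-0.5],[0,0,0.03,0,0,0,-0.5],[0,0,0,0,0,0,-0.5]])

```text
t: 21.0
tool_pos: [0.4962, 0.1627, 0.0189]
tool_rot: [0.006, 3.14, 0.0]
contact_force: [0.1, -0.3, -0.2]
opening: 0.0432
grip_force: 30.8
```

Call:
jog_arm(plan=[[0,0,0.04,0,0,0,-0.5],[0,0,0,0,0,0,-0.5]])

```text
t: 21.2
tool_pos: [0.4958, 0.1626, 0.0176]
tool_rot: [0.006, 3.141, 0.0]
contact_force: [-0.2, -0.4, -0.4]
opening: 0.0435
grip_force: 30.8
```

Call:
jog_arm(plan=[[0,0,0.05,0,0,0,-0.5],[0,0,0,0,0,0,-0.5]])

```text
t: 21.4
tool_pos: [0.4956, 0.1626, 0.0163]
tool_rot: [-0.006, -3.141, 0.0]
contact_force: [0.2, 0.2, -0.1]
opening: 0.0435
grip_force: 30.8
```

Call:
jog_arm(plan=[[0,0,0.04,0,0,0,-0.5],[0,0,0,0,0,0,-0.5]])

```text
t: 21.6
tool_pos: [0.4956, 0.1626, 0.0155]
tool_rot: [-0.006, -3.141, 0.0]
contact_force: [0.0, -0.9, -1.1]
opening: 0.0434
grip_force: 30.8
```

Call:
jog_arm(plan=[[0,0,0.04,0,0,0,-0.5],[0,0,0,0,0,0,-0.5]])

```text
t: 21.8
tool_pos: [0.4956, 0.1626, 0.0147]
tool_rot: [-0.006, -3.141, 0.0]
contact_force: [0.2, -0.8, -0.2]
opening: 0.0433
grip_force: 30.8
```

Call:
jog_arm(plan=[[0,0,0.02,0,0,0,-0.5],[0,0,0,0,0,0,-0.5]])

```text
t: 22.0
tool_pos: [0.4958, 0.1626, 0.0146]
tool_rot: [0.006, 3.142, 0.0]
contact_force: [-0.7, -0.2, 1.2]
opening: 0.0435
grip_force: 31.0
```

Call:
jog_arm(plan=[[0,0,0.02,0,0,0,-0.5],[0,0,0,0,0,0,0.1],[0,0,0,0,0,0,0.2],[0,0,0,0,0,0,0.3],[0,0,0,0,0,0,0.4],[0,0,0,0,0,0,0.4]])

```text
t: 22.6
tool_pos: [0.4957, 0.1626, 0.0139]
tool_rot: [-0.006, -3.142, 0.0]
contact_force: [-0.9, -0.6, 0.9]
opening: 0.0594
grip_force: 0.0
```

Call:
jog_arm(plan=[[0,0,-0.3,0,0,0,0.4],[0,0,-0.7,0,0,0,0.4],[0,0,-1,0,0,0,0.4],[0,0,-1,0,0,0,0.5],[0,0,-1,0,0,0,0.5],[0,0,-1,0,0,0,0.6],[0,0,-1,0,0,0,0.6],[0,0,-0.5,0,0,0,0.6]])

```text
t: 23.4
tool_pos: [0.4971, 0.1629, 0.1476]
tool_rot: [0.006, 3.137, 0.001]
contact_force: [0.5, 0.7, 0.3]
opening: 0.0682
grip_force: 0.0
```

```bash
python3 - <<'E'
from h import *
look('w7',.02);go(.569,-.229,.15,90)
E
```

```text
[455. 281.] [0.5853 0.2883] [56.  19.1] 35.8
[ 23. 287.] [ 0.5924 -0.1257] [61.5 51.2] 49.6
[322. 295.] [0.6025 0.1617] [94.1 62.5] -32.5
[322. 184.] [0.492  0.1622] [64.1 63.9] 89.8
[451. 183.] [0.4923 0.2722] [91.4 50.9] -0.1
turn z -0.00 (-0.2 deg) q6 -1.39 | x -3.57 y -19.60 z -0.08 | t 23.4 tilt 0.37
```

View pics/w7.png

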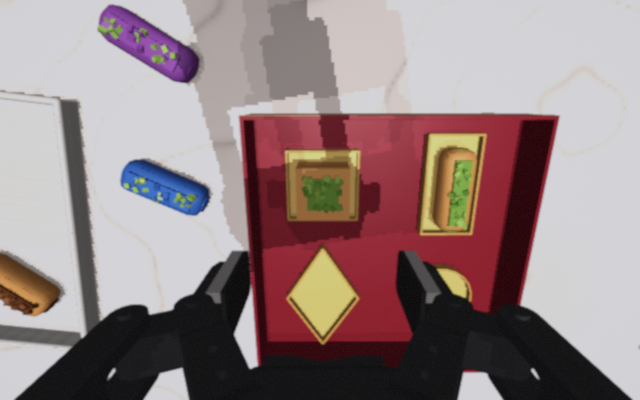

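Square is seated in its case (323,190). Next the diamond.

Call:
jog_arm(plan=[[-0.2,-1,0,0,0,0,0.6],[-0.2,-1,0,0,0,0,0.6],[-0.2,-1,0,0,0,0,0.6],[-0.2,-1,0,0,0,0,0.6],[-0.2,-1,0,0,0,0,0.6],[-0.2,-1,0,0,0,0,0.6],[-0.2,-1,0,0,0,0,0.6],[-0.2,-1,0,0,0,0,0.6]])

```text
t: 24.25
tool_pos: [0.5267, 0.0017, 0.1434]
tool_rot: [-0.006, -3.141, -0.0]
contact_force: [0.4, -0.2, 0.0]
opening: 0.0683
grip_force: 0.0
```

Call:
jog_arm(plan=[[-0.2,-1,0,0,0,0,0.6],[-0.2,-1,0,0,0,0,0.6],[-0.2,-1,0,0,0,0,0.6],[-0.2,-1,0,0,0,0,0.6],[-0.2,-1,0,0,0,0,0.6],[-0.2,-1,0,0,0,0,0.6],[-0.2,-1,0,0,0,0,0.6],[-0.2,-1,0,0,0,0,0.6]])

```text
t: 25.05
tool_pos: [0.5582, -0.1584, 0.1434]
tool_rot: [-0.006, -3.141, -0.001]
contact_force: [0.5, 0.6, -0.5]
opening: 0.0684
grip_force: 0.0
```

Call:
jog_arm(plan=[[-0.2,-1,0,0,0,0,0.6],[-0.17,-1,0,0,0,0,0.6],[0,-1,0,0,0,0,0.6],[0,-0.6,0,0,0,0,0.6],[0,0,0,0,0,0,0.6]])

```text
t: 25.55
tool_pos: [0.5654, -0.2314, 0.144]
tool_rot: [-0.009, -3.141, 0.0]
contact_force: [0.1, -0.2, -0.1]
opening: 0.0681
grip_force: 0.0
```

```bash
python3 - <<'E'
from h import *
o=ctrl.get_obs();look('w8',.033);print(o["tool_pos"])
im=cv2.imread("pics/w8.png");hsv=cv2.cvtColor(im,cv2.COLOR_BGR2HSV);I=ctrl.camera_info("wrist")
# outline of the lozenge as a polygon, on the top plane
m=cv2.morphologyEx(cv2.inRange(hsv,(5,70,60),(70,255,255)),cv2.MORPH_CLOSE,np.ones((5,5)))
for c in cv2.findContours(m,cv2.RETR_EXTERNAL,cv2.CHAIN_APPROX_NONE)[0]:
    u=c[:,0].mean(0)
    if cv2.contourArea(c)>400 and abs(u[0]-323)<60 and 140<u[1]<260:
        p=cv2.approxPolyDP(c,4,True)[:,0];P=ray(I,p,.033,(o["tool_pos"],o["tool_rot"]))
        d=np.roll(P,-1,0)-P
        for a,b,e in zip(p,P,d): print(a,b[:2].round(4),"len %.1f ang %.1f"%(1e3*np.hypot(*e[:2]),np.degrees(np.arctan2(e[1],e[0]))))
E
```

```text
[436. 217.] [ 0.5837 -0.1357] [73.9 25.9] 49.6
[328. 200.] [ 0.568 -0.227] [64.6 40.9] -15.7
[193. 181.] [ 0.5515 -0.3358] [51.7 49. ] -23.3
[339.  78.] [ 0.4737 -0.2191] [44.4 43.8] 65.3
[ 0.56540287 -0.23139421  0.14397328]
[316 157] [ 0.5317 -0.2368] len 47.4 ang -15.9
[301 212] [ 0.5774 -0.2498] len 43.1 ang 50.8
[341 242] [ 0.6046 -0.2164] len 43.2 ang 164.1
[356 195] [ 0.563  -0.2046] len 44.9 ang -134.2
```

View pics/w8.png

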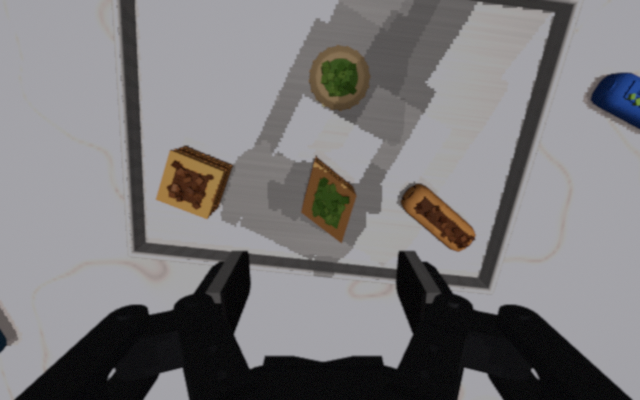

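The diamond at (328,200) is at heading about 17.4°, from its clean polygon edges. I grip it across one pair of parallel sides, closing at 74.4°; the walnut finger near (438,217) stays clear.

```bash
python3 - <<'E'
from h import *
go(.5697,-.2275,.0115,74.4)
E
```

```text
turn z 0.34 (15.3 deg) q6 -2.07 | x -0.17 y 0.19 z 6.62 | t 25.6 tilt 0.04
```

Call:
jog_arm(plan=[[0,0,0.6,0,0,0.113,0.3],[0,0,0.6,0,0,0.113,0.3],[0,0,0.6,0,0,0.114,0.3],[-0.17,0.19,0.9,0,0,0,0.3],[0,0,1,0,0,0,0.3],[0,0,1,0,0,0,0.3],[0,0,1,0,0,0,0.3],[0,0,0.92,0,0,0,0.3]])

```text
t: 26.4
tool_pos: [0.5696, -0.2258, 0.0099]
tool_rot: [-0.419, -3.112, -0.001]
contact_force: [0.1, -0.2, 0.1]
opening: 0.0552
grip_force: 0.0
```

Call:
jog_arm(plan=[[0,0,0,0,0,0,0.2],[0,0,0,0,0,0,0.1],[0,0,0,0,0,0,0],[0,0,0,0,0,0,-0.2],[0,0,0,0,0,0,-0.5],[0,0,0,0,0,0,-0.5]])

```text
t: 27.0
tool_pos: [0.5709, -0.2274, 0.0132]
tool_rot: [0.424, 3.11, -0.001]
contact_force: [0.8, 1.0, 4.7]
opening: 0.0395
grip_force: 32.2
```

```bash
python3 - <<'E'
from h import *
go(.609,.162,.1115,57);o=ctrl.get_obs();print(o["tool_pos"],o["q"])
E
```

```text
turn z 0.39 (17.5 deg) q6 -1.80 | x 9.01 y 17.37 z -4.92 | t 27.0 tilt 0.15
[ 0.57093424 -0.22740935  0.01316427] [-5.00188512e-01  2.52436561e-01  1.78174975e+00  2.60250973e-04
  1.10472551e+00 -1.80029015e+00]
```

Call:
jog_arm(plan=[[0,0,-0.3,0,0,0,-0.5],[0,0,-0.7,0,0,0,-0.5],[0,0,-1,0,0,0.13,-0.5],[0,0,-1,0,0,0.13,-0.5],[0,0,-1,0,0,0.13,-0.5],[0,0,-1,0,0,0,-0.5],[0,0,0,0,0,0,-0.5]])

```text
t: 27.7
tool_pos: [0.572, -0.2281, 0.1161]
tool_rot: [0.892, 3.005, -0.002]
contact_force: [1.2, -0.3, -0.6]
opening: 0.0397
grip_force: 31.5
```

Call:
jog_arm(plan=[[0.25,0.5,0,0,0,0,-0.5],[0.5,0.95,0,0,0,0,-0.5],[0.5,0.95,0,0,0,0,-0.5],[0.5,0.95,0,0,0,0,-0.5],[0.5,0.95,0,0,0,0,-0.5],[0.5,0.95,0,0,0,0,-0.5],[0.5,0.95,0,0,0,0,-0.5],[0.5,0.95,0,0,0,0,-0.5]])

```text
t: 28.5
tool_pos: [0.5836, -0.0642, 0.1095]
tool_rot: [-0.892, -3.008, -0.0]
contact_force: [0.5, -0.2, -0.1]
opening: 0.0396
grip_force: 31.5
```

Call:
jog_arm(plan=[[0.5,0.95,0,0,0,0,-0.5],[0.5,0.95,0,0,0,0,-0.5],[0.5,0.95,0,0,0,0,-0.5],[0.5,0.95,0,0,0,0,-0.5],[0.5,0.95,0,0,0,0,-0.5],[0.5,0.95,0,0,0,0,-0.5],[0.5,0.95,0,0,0,0,-0.5],[0.5,0.95,0,0,0,0,-0.5]])

```text
t: 29.3
tool_pos: [0.5993, 0.1064, 0.1094]
tool_rot: [-0.892, -3.008, 0.002]
contact_force: [-0.3, -0.4, -1.5]
opening: 0.0395
grip_force: 31.5
```

Call:
jog_arm(plan=[[0.5,0.95,0,0,0,0,-0.5],[0.5,0.95,0,0,0,0,-0.5],[0.2,0.5,0,0,0,0,-0.5],[0,0,0.5,0,0,0,-0.5],[0,0,1,0,0,0,-0.5],[0,0,0.5,0,0,0,-0.5],[0,0,0,0,0,0,-0.5]])

```text
t: 30.0
tool_pos: [0.6047, 0.1571, 0.0682]
tool_rot: [-0.894, -3.006, 0.004]
contact_force: [-0.8, 0.6, -1.0]
opening: 0.0398
grip_force: 31.6
```

```bash
python3 - <<'E'
from h import *
look('w9',.013);go(.609,.162,.0155,57);print(ctrl.get_obs()["tool_pos"])
E
```

```text
[ 21. 387.] [ 0.5939 -0.1137] [41.7 24.4] 49.8
[607. 374.] [0.8244 0.2715] [41.  28.9] 15.0
[326. 246.] [0.6237 0.145 ] [134.9  71.3] -36.8
[493. 122.] [0.6077 0.2746] [69.  65.6] 56.9
[419.  13.] [0.5361 0.2651] [51.1 22.1] 56.8
[225.  63.] [0.4939 0.1623] [66.3 65.5] -0.3
turn z -0.00 (-0.1 deg) q6 -0.86 | x -0.01 y 0.28 z 2.72 | t 30.1 tilt 0.19
[0.60582739 0.15735511 0.06981724]
```

View pics/w9.png

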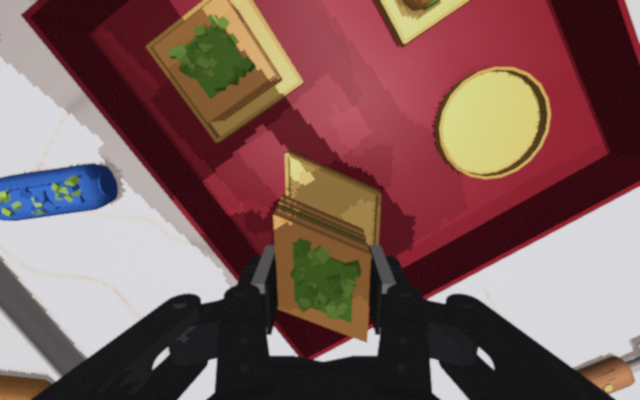

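The diamond is aligned with its case; the case (cols 286–380) lies about 5 mm to +tool y. I shift by that and descend, then check.

Call:
jog_arm(plan=[[0,0.27,0,0,0,0,-0.5],[0,0,0.8,0,0,0,-0.5],[0,0,0.8,0,0,0,-0.5],[0,0,0.5,0,0,0,-0.5],[0,0,0.4,0,0,0,-0.5],[0,0,0,0,0,0,-0.5]])

```text
t: 30.65
tool_pos: [0.6084, 0.1624, 0.0192]
tool_rot: [-0.893, -3.008, 0.003]
contact_force: [-0.7, -0.2, -0.3]
opening: 0.0396
grip_force: 31.6
```

```bash
python3 - <<'E'
from h import *
look('w10',.013);go(.608,.1617,.0145,57);print(ctrl.get_obs()["tool_pos"])
E
```

```text
[320. 252.] [0.6104 0.1601] [99.9 61.5] -33.4
[532. 126.] [0.6071 0.2749] [68.6 66.5] 20.1
[421.   7.] [0.5386 0.256 ] [22.3  9.5] 56.9
[174.  57.] [0.4934 0.1623] [67.7 65.9] -0.2
turn z -0.00 (-0.1 deg) q6 -0.85 | x 0.03 y -0.07 z 0.30 | t 30.7 tilt 0.11
[0.6092366  0.16255605 0.02043653]
```

View pics/w10.png

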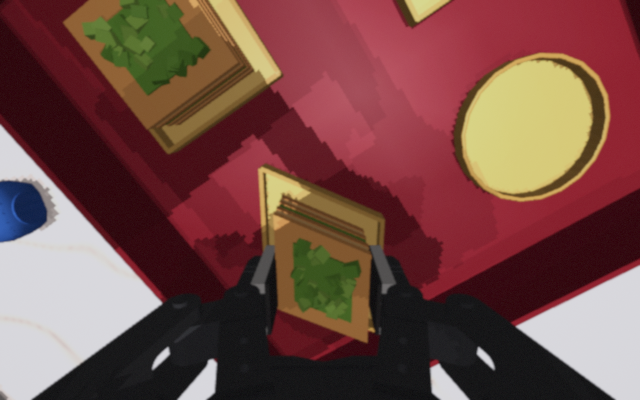

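```bash
python3 - <<'E'
from h import *
o=ctrl.get_obs();I=ctrl.camera_info("wrist");T=(o["tool_pos"],o["tool_rot"])
print(ray(I,[(260,167),(383,217)],.013,T).round(4))
print(ray(I,[(365,342),(276,216),(371,250),(278,306)],.040,T).round(4))
E
```

```text
[[0.5547 0.1622 0.013 ]
 [0.6078 0.1981 0.013 ]]
[[0.6451 0.1616 0.04  ]
 [0.5729 0.163  0.04  ]
 [0.6068 0.1875 0.04  ]
 [0.6077 0.1393 0.04  ]]
```

Sweet centre (.609,.162) matches the case centre to about 1 mm. I set it down.

Call:
jog_arm(plan=[[0,0,0.08,0,0,0,-0.5],[0,0,0.07,0,0,0,-0.5],[0,0,0,0,0,0,-0.5]])

```text
t: 31.0
tool_pos: [0.6102, 0.1627, 0.019]
tool_rot: [0.894, 3.011, 0.0]
contact_force: [0.3, -0.0, -0.7]
opening: 0.0396
grip_force: 31.6
```

Call:
jog_arm(plan=[[0,0,0.04,0,0,0,-0.5],[0,0,0,0,0,0,-0.5]])

```text
t: 31.2
tool_pos: [0.6101, 0.1627, 0.018]
tool_rot: [0.894, 3.011, 0.0]
contact_force: [0.0, 0.1, -0.3]
opening: 0.0396
grip_force: 31.6
```

Call:
jog_arm(plan=[[0,0,0.03,0,0,0,-0.5],[0,0,0,0,0,0,-0.5]])

```text
t: 31.4
tool_pos: [0.6099, 0.1627, 0.0171]
tool_rot: [-0.894, -3.012, 0.0]
contact_force: [-0.5, -0.0, -0.4]
opening: 0.0398
grip_force: 31.6
```

Call:
jog_arm(plan=[[0,0,0.05,0,0,0,-0.5],[0,0,0,0,0,0,-0.5]])

```text
t: 31.6
tool_pos: [0.6098, 0.1627, 0.016]
tool_rot: [-0.894, -3.011, 0.0]
contact_force: [0.2, 0.3, -0.3]
opening: 0.0399
grip_force: 31.6
```

Call:
jog_arm(plan=[[0,0,0.04,0,0,0,-0.5],[0,0,0,0,0,0,-0.5]])

```text
t: 31.8
tool_pos: [0.6099, 0.1627, 0.0152]
tool_rot: [-0.894, -3.011, 0.0]
contact_force: [-0.0, -1.2, -0.7]
opening: 0.0394
grip_force: 31.6
```

Call:
jog_arm(plan=[[0,0,0.03,0,0,0,-0.5],[0,0,0,0,0,0,-0.5]])

```text
t: 32.0
tool_pos: [0.6101, 0.1627, 0.0152]
tool_rot: [0.894, 3.011, 0.0]
contact_force: [-1.7, 0.0, 2.2]
opening: 0.0396
grip_force: 31.8
```

Call:
jog_arm(plan=[[0,0,0.02,0,0,0,-0.5],[0,0,0,0,0,0,0],[0,0,0,0,0,0,0.1],[0,0,0,0,0,0,0.2],[0,0,0,0,0,0,0.3],[0,0,0,0,0,0,0.3]])

```text
t: 32.6
tool_pos: [0.6099, 0.1627, 0.0143]
tool_rot: [-0.894, -3.012, 0.0]
contact_force: [-1.1, -0.1, -0.7]
opening: 0.0558
grip_force: 0.0
```

Call:
jog_arm(plan=[[0,0,-0.3,0,0,0,0.3],[0,0,-0.7,0,0,0,0.3],[0,0,-1,0,0,0,0.3],[0,0,-1,0,0,0,0.5],[0,0,-1,0,0,0,0.5],[0,0,-1,0,0,0,0.6],[0,0,-1,0,0,0,0.6],[0,0,-0.5,0,0,0,0.6]])

```text
t: 33.4
tool_pos: [0.6115, 0.1629, 0.1484]
tool_rot: [0.893, 3.007, 0.003]
contact_force: [-0.2, -0.6, 0.8]
opening: 0.068
grip_force: 0.0
```

```bash
python3 - <<'E'
from h import *
look('w11',.02);go(.473,-.219,.145)
E
```

```text
[630. 383.] [0.9689 0.315 ] [43.8 28.6] -17.0
[ 60. 326.] [ 0.5876 -0.1309] [82.4 44.2] 49.5
[533. 304.] [0.8175 0.2735] [36.2 19.1] 29.9
[319. 184.] [0.606  0.1632] [89.  60.6] -33.1
[435. 113.] [0.6067 0.2739] [65.4 64.9] 14.2
[243.  69.] [0.4956 0.1633] [64.1 64.1] -0.3
[377.  19.] [0.5175 0.274 ] [49.6 47.9] 89.8
turn z 0.00 (0.0 deg) q6 -0.85 | x -4.60 y -19.80 z 0.22 | t 33.5 tilt 0.38
```

View pics/w11.png

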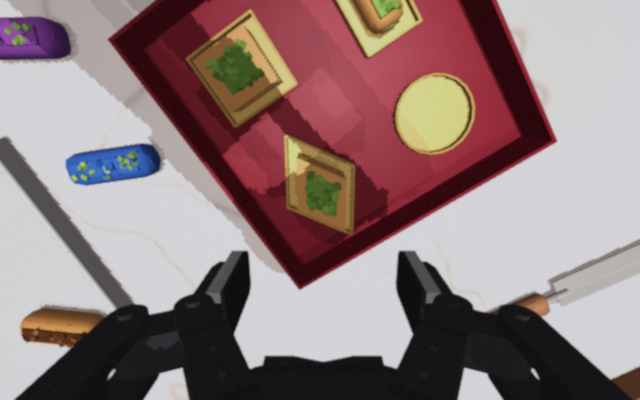

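The diamond sits in its case (320,188). Now the round.

Call:
jog_arm(plan=[[-0.23,-1,0,0,0,0,0.6],[-0.23,-1,0,0,0,0,0.6],[-0.23,-1,0,0,0,0,0.6],[-0.23,-1,0,0,0,0,0.6],[-0.23,-1,0,0,0,0,0.6],[-0.23,-1,0,0,0,0,0.6],[-0.23,-1,0,0,0,0,0.6],[-0.23,-1,0,0,0,0,0.6]])

```text
t: 34.25
tool_pos: [0.5516, 0.007, 0.1428]
tool_rot: [-0.894, -3.009, 0.001]
contact_force: [-0.0, 0.5, -0.1]
opening: 0.0678
grip_force: 0.0
```

Call:
jog_arm(plan=[[-0.23,-1,0,0,0,0,0.6],[-0.23,-1,0,0,0,0,0.6],[-0.23,-1,0,0,0,0,0.6],[-0.23,-1,0,0,0,0,0.6],[-0.23,-1,0,0,0,0,0.6],[-0.23,-1,0,0,0,0,0.6],[-0.23,-1,0,0,0,0,0.6],[-0.23,-1,0,0,0,0,0.6]])

```text
t: 35.05
tool_pos: [0.495, -0.1466, 0.1428]
tool_rot: [-0.894, -3.009, 0.0]
contact_force: [-0.4, 0.1, -0.1]
opening: 0.0685
grip_force: 0.0
```

Call:
jog_arm(plan=[[-0.23,-1,0,0,0,0,0.6],[-0.23,-1,0,0,0,0,0.6],[-0.23,-1,0,0,0,0,0.6],[-0.23,-0.8,0,0,0,0,0.6],[0,0,0,0,0,0,0.6]])

```text
t: 35.55
tool_pos: [0.469, -0.2208, 0.143]
tool_rot: [-0.898, -3.008, -0.0]
contact_force: [-0.6, -0.2, -0.1]
opening: 0.0681
grip_force: 0.0
```

```bash
python3 - <<'E'
from h import *
look('w12',.027);go(.473,-.219,.0115);print(ctrl.get_obs()["tool_pos"])
E
```

```text
[269. 330.] [ 0.5509 -0.3375] [64.  51.9] -23.4
[478. 247.] [ 0.5833 -0.1315] [75.9 30.8] 49.6
[328. 196.] [ 0.4713 -0.2178] [48.6 45. ] -20.9
turn z 0.00 (0.0 deg) q6 -1.57 | x -0.12 y 0.13 z 6.58 | t 35.6 tilt 0.13
[ 0.46951317 -0.21981583  0.14316059]
```

View pics/w12.png

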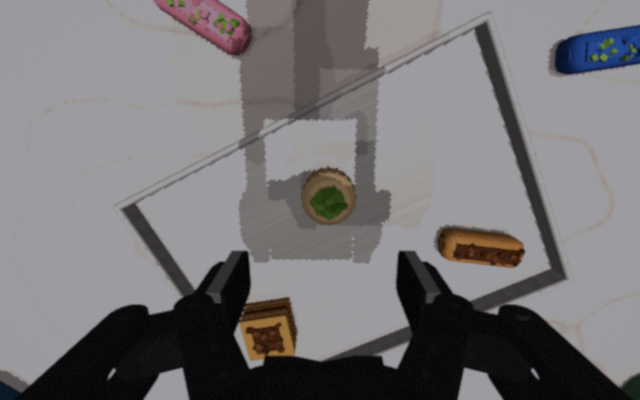

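Round centred between the jaws at (328,196), clear of the walnuts. I grasp it.

Call:
jog_arm(plan=[[-0.1,0.14,0.6,0,0,0,0.5],[0,0,1,0,0,0,0.5],[0,0,1,0,0,0,0.5],[0,0,1,0,0,0,0.45],[0,0,1,0,0,0,0.45],[0,0,1,0,0,0,0.45],[0,0,0.7,0,0,0,0.45],[0,0,0.3,0,0,0,0.45]])

```text
t: 36.4
tool_pos: [0.4729, -0.2165, 0.0099]
tool_rot: [-0.892, -3.009, -0.002]
contact_force: [-0.4, 0.5, 1.0]
opening: 0.0619
grip_force: 0.0
```

Call:
jog_arm(plan=[[0,0,0,0,0,0,0.3],[0,0,0,0,0,0,0.2],[0,0,0,0,0,0,0.1],[0,0,0,0,0,0,0],[0,0,0,0,0,0,-0.4],[0,0,0,0,0,0,-0.4],[0,0,0,0,0,0,-0.4]])

```text
t: 37.1
tool_pos: [0.4752, -0.2187, 0.0139]
tool_rot: [0.894, 3.009, -0.001]
contact_force: [-0.3, 0.7, 6.0]
opening: 0.0435
grip_force: 31.1
```

```bash
python3 - <<'E'
from h import *
go(.609,.276,.1115);o=ctrl.get_obs();print(o["tool_pos"])
E
```

```text
turn z 0.00 (0.0 deg) q6 -1.57 | x 7.90 y 24.38 z -4.88 | t 37.1 tilt 0.14
[ 0.47519963 -0.21871572  0.01386908]
```

Call:
jog_arm(plan=[[0,0,-0.2,0,0,0,-0.4],[0,0,-0.4,0,0,0,-0.4],[0,0,-0.6,0,0,0,-0.4],[0,0,-0.8,0,0,0,-0.4],[0,0,-1,0,0,0,-0.4],[0,0,-1,0,0,0,-0.4],[0,0,-0.6,0,0,0,-0.4],[0,0,-0.3,0,0,0,-0.4]])

```text
t: 37.9
tool_pos: [0.4749, -0.2186, 0.1124]
tool_rot: [0.893, 3.009, -0.001]
contact_force: [0.2, 1.0, -0.3]
opening: 0.0436
grip_force: 30.7
```

```bash
python3 - <<'E'
from h import *
o=ctrl.get_obs();print(o["tool_pos"],o["opening"],o["grip_force"])
im,_=ctrl.get_image("wrist");s,_=ctrl.get_image("scene")
pp=o["tool_pos"];I=ctrl.camera_info("scene")
u=cv2.projectPoints(pp[None],I["rvec"],I["tvec"],I["camera_matrix"],None)[0].ravel().astype(int);print(u)
a=cv2.resize(im[150:400,170:470],(480,400));x,y=np.clip(u[0]-40,0,560),np.clip(u[1]-60,0,300)
b=cv2.resize(s[y:y+100,x:x+80],(320,400),interpolation=2);cv2.imwrite("pics/w13.png",np.hstack([a,b])[...,::-1])
E
```

```text
[ 0.47492639 -0.21858595  0.11244366] 0.04364382156094199 30.726274305634433
[244 214]
```

View pics/w13.png

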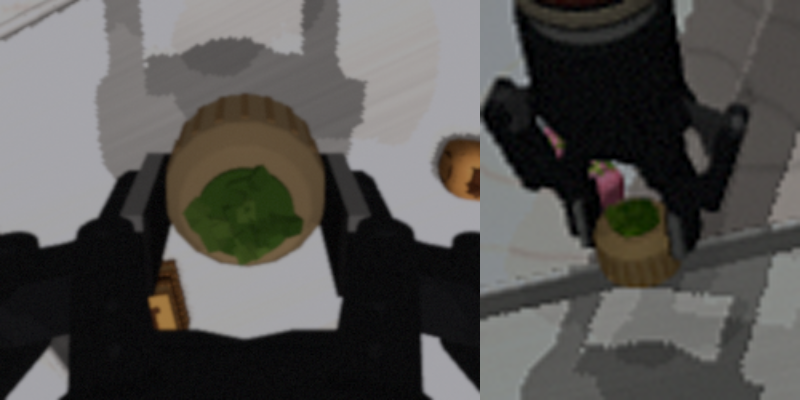

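```bash
python3 - <<'E'
from h import *
o=ctrl.get_obs();I=ctrl.camera_info("wrist");T=(o["tool_pos"],o["tool_rot"])
M=R.from_rotvec(o["tool_rot"]).as_matrix()
P=ray(I,[(275,262),(373,262),(324,316),(324,223)],o["tool_pos"][2]+.015,T)
print(((P-o["tool_pos"])@M*1000).round(1))
go(.6085,.2755,.0685)
E
```

```text
[[  7.8 -21.5 -15. ]
 [  7.7  21.4 -15. ]
 [-20.   -0.  -15. ]
 [ 26.   -0.  -15. ]]
turn z 0.00 (0.0 deg) q6 -1.57 | x 7.87 y 24.35 z 2.14 | t 38.0 tilt 0.10
```

The round is held upright (crop: sweet at (245,180)), with its centre about 3 mm toward tool +x. I compensate for that on the way.

Call:
jog_arm(plan=[[0.2,0.5,0,0,0,0,-0.4],[0.31,1,0,0,0,0,-0.4],[0.31,1,0,0,0,0,-0.4],[0.31,1,0,0,0,0,-0.4],[0.31,1,0,0,0,0,-0.4],[0.31,1,0,0,0,0,-0.4],[0.31,1,0,0,0,0,-0.4],[0.31,1,0,0,0,0,-0.4]])

```text
t: 38.8
tool_pos: [0.5155, -0.0647, 0.1088]
tool_rot: [-0.893, -3.009, -0.0]
contact_force: [0.5, 0.0, -0.7]
opening: 0.0435
grip_force: 30.7
```

Call:
jog_arm(plan=[[0.31,1,0,0,0,0,-0.4],[0.31,1,0,0,0,0,-0.4],[0.31,1,0,0,0,0,-0.4],[0.31,1,0,0,0,0,-0.4],[0.31,1,0,0,0,0,-0.4],[0.31,1,0,0,0,0,-0.4],[0.31,1,0,0,0,0,-0.4],[0.31,1,0,0,0,0,-0.4]])

```text
t: 39.6
tool_pos: [0.561, 0.0961, 0.1087]
tool_rot: [-0.893, -3.009, 0.001]
contact_force: [0.3, -1.1, -1.0]
opening: 0.0436
grip_force: 30.7
```

Call:
jog_arm(plan=[[0.31,1,0,0,0,0,-0.4],[0.31,1,0,0,0,0,-0.4],[0.31,1,0,0,0,0,-0.4],[0.31,1,0,0,0,0,-0.4],[0.31,1,0,0,0,0,-0.4],[0.31,1,0,0,0,0,-0.4],[0.31,1,0,0,0,0,-0.4],[0.31,1,0,0,0,0,-0.4]])

```text
t: 40.4
tool_pos: [0.6072, 0.2572, 0.1091]
tool_rot: [-0.893, -3.01, 0.002]
contact_force: [0.0, -0.2, -1.0]
opening: 0.0435
grip_force: 30.7
```

Call:
jog_arm(plan=[[0.1,0.6,0,0,0,0,-0.4],[0,0.25,0,0,0,0,-0.4],[0,0,0.5,0,0,0,-0.4],[0,0,1,0,0,0,-0.4],[0,0,0.5,0,0,0,-0.4],[0,0,0,0,0,0,-0.4]])

```text
t: 41.0
tool_pos: [0.6134, 0.2697, 0.0672]
tool_rot: [-0.894, -3.007, 0.005]
contact_force: [-0.3, 0.1, -0.6]
opening: 0.0439
grip_force: 30.7
```

```bash
python3 - <<'E'
from h import *
look('w14',.013);o=ctrl.get_obs();print(o["tool_pos"],o["opening"]);go(.6085,.2755,.0165)
# case rim near edge, right/left in the image: widest columns of gold above the sweet
im=cv2.imread("pics/w14.png");hsv=cv2.cvtColor(im,cv2.COLOR_BGR2HSV);m=cv2.inRange(hsv,(5,70,60),(70,255,255))
for r in range(140,345,12):
    k=np.flatnonzero(m[r,200:450])+200
    if len(k): print(r,k.min(),k.max(),end="; ")
E
```

```text
[179. 272.] [0.5947 0.1701] [66.3 64. ] 51.5
[325. 238.] [0.626  0.2619] [113.4  68. ] -36.3
[ 70. 158.] [0.494  0.1587] [82.7 66.4] 89.4
[217.  55.] [0.4956 0.2765] [91.1 49.8] -0.3
[0.61437778 0.27015022 0.06879362] 0.04369238681232457
turn z 0.00 (0.0 deg) q6 -0.69 | x 0.39 y 0.06 z 2.61 | t 41.0 tilt 0.18
140 231 239; 164 305 351; 176 290 366; 188 282 374; 200 278 378; 212 277 379; 224 279 376; 236 281 371; 248 276 370; 260 200 372; 272 200 372; 284 200 371; 296 200 365; 308 294 353;
```

```bash
python3 - <<'E'
from h import *
o=ctrl.get_obs();I=ctrl.camera_info("wrist");T=(o["tool_pos"],o["tool_rot"]);M=R.from_rotvec(o["tool_rot"]).as_matrix()
print(((ray(I,[(277,210),(379,210),(328,161)],.013,T)-T[0])@M*1000).round(1))
print(((ray(I,[(275,262),(372,262),(324,314)],T[0][2]+.015,T)-T[0])@M*1000).round(1))
E
```

```text
[[  8.  -30.2  55.9]
 [  8.   35.7  55.7]
 [ 39.9   2.6  55.9]]
[[  7.7 -21.5 -14.9]
 [  7.8  21.  -15. ]
 [-18.8  -0.  -15. ]]
```

Call:
jog_arm(plan=[[0.18,0.13,0.3,0,0,0,-0.4],[0,0,0.8,0,0,0,-0.4],[0,0,0.8,0,0,0,-0.4],[0,0,0.4,0,0,0,-0.4],[0,0,0.2,0,0,0,-0.4],[0,0,0,0,0,0,-0.4]])

```text
t: 41.65
tool_pos: [0.6131, 0.275, 0.0191]
tool_rot: [-0.894, -3.01, 0.002]
contact_force: [-1.3, 0.1, 0.1]
opening: 0.0436
grip_force: 30.7
```

Call:
jog_arm(plan=[[0,0,0.04,0,0,0,-0.4],[0,0,0,0,0,0,-0.4]])

```text
t: 41.85
tool_pos: [0.6144, 0.2754, 0.0203]
tool_rot: [0.894, 3.011, 0.001]
contact_force: [-0.1, -0.1, -0.2]
opening: 0.0436
grip_force: 30.7
```

Call:
jog_arm(plan=[[0,0,0.04,0,0,0,-0.4],[0,0,0,0,0,0,-0.4]])

```text
t: 42.05
tool_pos: [0.6141, 0.2753, 0.0192]
tool_rot: [0.894, 3.011, 0.001]
contact_force: [0.2, -0.3, 0.4]
opening: 0.0434
grip_force: 30.7
```

Call:
jog_arm(plan=[[0,0,0.06,0,0,0,-0.4],[0,0,0,0,0,0,-0.4]])

```text
t: 42.25
tool_pos: [0.6137, 0.2752, 0.0175]
tool_rot: [-0.894, -3.012, 0.0]
contact_force: [0.4, 0.0, -0.1]
opening: 0.0432
grip_force: 30.7
```

Call:
jog_arm(plan=[[0,0,0.04,0,0,0,-0.4],[0,0,0,0,0,0,-0.4]])

```text
t: 42.45
tool_pos: [0.6137, 0.2752, 0.0166]
tool_rot: [-0.894, -3.011, 0.0]
contact_force: [0.0, -0.1, -0.9]
opening: 0.0435
grip_force: 30.7
```

Call:
jog_arm(plan=[[0,0,0.03,0,0,0,-0.4],[0,0,0,0,0,0,-0.4]])

```text
t: 42.65
tool_pos: [0.6138, 0.2752, 0.0161]
tool_rot: [-0.894, -3.012, 0.0]
contact_force: [-0.0, 0.4, -1.1]
opening: 0.0439
grip_force: 30.7
```

Call:
jog_arm(plan=[[0,0,0.03,0,0,0,-0.4],[0,0,0,0,0,0,-0.4]])

```text
t: 42.85
tool_pos: [0.6139, 0.2753, 0.016]
tool_rot: [0.894, 3.012, 0.0]
contact_force: [-1.5, -0.4, 1.2]
opening: 0.0436
grip_force: 30.9
```

Call:
jog_arm(plan=[[0,0,0.03,0,0,0,-0.4],[0,0,0,0,0,0,-0.4]])

```text
t: 43.05
tool_pos: [0.614, 0.2753, 0.0159]
tool_rot: [0.894, 3.012, -0.0]
contact_force: [-2.6, -1.3, 4.8]
opening: 0.0435
grip_force: 31.3
```

Call:
jog_arm(plan=[[0,0,0,0,0,0,0.1],[0,0,0,0,0,0,0.2],[0,0,0,0,0,0,0.3],[0,0,0,0,0,0,0.4],[0,0,0,0,0,0,0.4]])

```text
t: 43.55
tool_pos: [0.6138, 0.2752, 0.0148]
tool_rot: [-0.894, -3.012, 0.0]
contact_force: [0.1, 0.5, 0.7]
opening: 0.0599
grip_force: 0.0
```

Call:
jog_arm(plan=[[0,0,-0.3,0,0,0,0.4],[0,0,-0.7,0,0,0,0.4],[0,0,-1,0,0,0,0.4],[0,0,-1,0,0,0,0.5],[0,0,-1,0,0,0,0.5],[0,0,-1,0,0,0,0.6],[0,0,-1,0,0,0,0.6],[0,0,-1,0,0,0,0.6]])

```text
t: 44.35
tool_pos: [0.6141, 0.2754, 0.1576]
tool_rot: [0.894, 3.01, 0.002]
contact_force: [0.5, -0.1, -0.0]
opening: 0.0683
grip_force: 0.0
```

Call:
jog_arm(plan=[[0.5,0,-1,0,0,0,0.6],[1,0,-1,0,0,0,0.6],[1,0,0,0,0,0,0.6],[1,0,0,0,0,0,0.6],[0.5,0,0,0,0,0,0.6],[0,0,0,0,0,0,0.6],[0,0,0,0,0,0,0.6]])

```text
t: 45.05
tool_pos: [0.5463, 0.3187, 0.1938]
tool_rot: [-0.893, -3.011, 0.002]
contact_force: [1.0, 0.3, 0.5]
opening: 0.068
grip_force: 0.0
```

```bash
python3 - <<'E'
from h import *
look('w15',.013);o=ctrl.get_obs();print(o["tool_pos"],o["t"])
im,_=ctrl.get_image("wrist");t,_=ctrl.get_image("scene")
i=ctrl.camera_info("scene");u=cv2.projectPoints(np.array([[.552,.219,.02]]),i["rvec"],i["tvec"],i["camera_matrix"],None)[0].ravel().astype(int);x,y=np.clip(u-[80,75],0,[480,250])
cv2.imwrite("pics/fin.png",np.hstack([cv2.resize(im,(480,300)),cv2.resize(t[y:y+150,x:x+160],(320,300))])[...,::-1])
E
```

```text
[255. 304.] [0.6296 0.1741] [79.1 37.3] -49.6
[322. 245.] [0.6076 0.2768] [69.3 67.6] -62.4
[173. 216.] [0.4941 0.1611] [76.2 66.1] 89.7
[260. 156.] [0.4944 0.2767] [93.7 51.7] -0.1
[599.  49.] [0.5816 0.5943] [72.7 35.3] 72.7
[0.54668756 0.31853753 0.19403431] 45.1
```

View pics/fin.png

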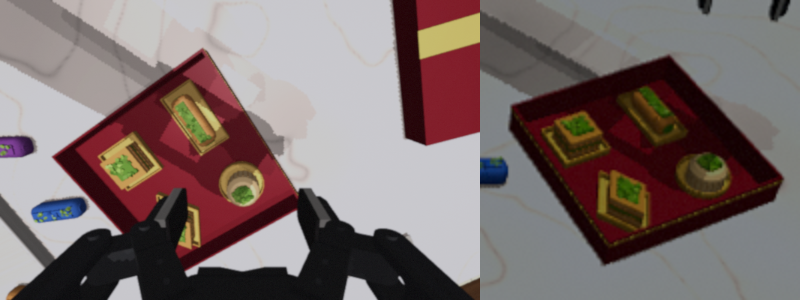

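All four sweets stand flat in their own cases: wrist view (128,165), (193,120), (242,188), (185,220), and the scene view agrees. The arm is clear, so I hand in.

```bash
python3 -c "
from station import ctrl
print(ctrl.finish_job())"
```

```text
the job is handed in; nothing more can be done
None
```

All four pistachio sweets sit flat in their matching gold cases, the walnut sweets were left on the tray, and the job was handed in at about 45 s of the 109 s allowed.

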